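# Lay out the icing station

## Task

Set up the biscuit-icing station: take the stack of icing tubs apart and stand each tub upright in the middle of the mat of its own colour, and pull the bench scraper out of the gap between the two storage boxes and stand it blade down in the orange caddy. Keep the tubs upright all the time and leave the sprinkle jar and the glass where they are.

Things in the scene. Friction and masses are not known exactly. Their poses are not given: they have to be found in the camera images.
- pink_tub: round icing tub, diameter 40 mm, height 36 mm: white plastic with a pink lid (top 16 mm) and a pink stripe near the foot, about 80 g. At the start on top of the stack, standing centred on the lid of the yellow tub, nothing fastened. Origin: centre of its underside; z up its axis.
- yellow_tub: round icing tub, diameter 52 mm, height 42 mm: white plastic with a yellow lid (top 16 mm) and a yellow stripe near the foot, about 150 g. At the start in the middle of the stack, centred on the lid of the blue tub; its lid shows as a ring round the pink tub. Origin: centre of its underside; z up its axis.
- blue_tub: round icing tub, diameter 64 mm, height 50 mm: white plastic with a blue lid (top 16 mm) and a blue stripe near the foot, about 250 g. At the start at the bottom of the stack, standing on a fixed square brown wooden board (110 x 110 mm, 10 mm high); its lid shows as a ring round the yellow tub. Origin: centre of its underside; z up its axis.
- pink_mat: round pink silicone mat with a thin white ring on it, diameter 96 mm, 4 mm thick, fixed flat on the bench, empty at the start. Origin: centre of its underside (its upper face is 4 mm above the origin).
- yellow_mat: round yellow silicone mat with a thin white ring on it, diameter 96 mm, 4 mm thick, fixed flat on the bench, empty at the start. Origin: centre of its underside (its upper face is 4 mm above the origin).
- blue_mat: round blue silicone mat with a thin white ring on it, diameter 96 mm, 4 mm thick, fixed flat on the bench, empty at the start. Origin: centre of its underside (its upper face is 4 mm above the origin).
- scraper: bench scraper, 85 mm tall, 90 g: steel blade 6 (x) x 76 (y) x 57 (z) mm under a black handle bar 14 (x) x 84 (y) mm that spans z 55 to 85. It stands on the bench in the 9 mm gap of two fixed lidded boxes (each 60 in its x, 90 in its y, 50 mm high, parallel to it), only the bar above the lids; it pulls out straight up. Origin: centre of the blade's bottom edge; z up to the handle.
- caddy: orange open-topped tool caddy, fixed on the bench: outside 32 (x) x 104 (y) mm, 45 mm high, walls and floor 4 mm, inside 24 x 96 mm; empty at the start. The scraper's width goes along the caddy's long (y) side, either way round; it may lean on a wall. Origin: centre of its underside; z up.
- sprinkle_jar: bystander: loose jar with a green cap, diameter 56 mm, 75 mm high, on the bench. Origin: centre of its underside.
- glass: bystander: loose empty clear drinking glass, diameter 68 mm, 85 mm high, on the bench. Origin: centre of its underside.
There are look-alikes about, which are no part of the job. Of the things that look like the blue_mat, take the one that is farthest to the robot's right at the start.

How it is judged:
By the outcome, as a careful person would: the job done as asked, in the order asked, and still so for the second after the job is handed in, with the robot touching nothing.
It also fails if it takes over 112 s, if anything falls off the work surface, if the arm or the gripper's body presses on something with over 40 N, if the wrist force passes 120 N, or if a joint passes its speed limit or range.

## Robot

A 6-joint arm with a two-finger parallel gripper is mounted at the origin on the work surface. World frame = base frame: x ahead of the robot, y to its left, z up, the work surface at z = 0. Lengths are in m, angles in rad, forces in N, time in s.
With the tool pointing down it reaches from about 0.35 to 1 m from the base axis. Payload 7.1 kg.
Tool frame: the origin (TCP) lies at the very end of the fingers, on their centre line; the grasp point (between the pads) lies 19 mm behind it; z points along the fingers, y is the line along which they close (so a half turn about z gives the same grasp; the last joint's range is limited). The gripper opens to 85 mm and grips with 20 to 120 N. Pads are 22 mm wide; open, the fingers measure 114 mm over their backs; the gripper's body (76 mm by 85 mm) begins 54 mm behind the grasp point. The pads swing forward as they close: fully open they stand 13 mm farther back than shut.
Start: joints at [1.146, 0.423, 1.63, -0, 1.089, -0.019], TCP at [0.247, 0.574, 0.194] pointing down, gripper open.
Joint ranges: [-3, 3], [-0.9, 2.11], [0.09, 2.58], [-1.31, 4.45], [0.11, 2.69], [-2.54, 2.54]. Speed limits (rad/s): [2.39, 2.39, 3.01, 3.14, 3.14, 3.14].

## Interface

Orientations are given as a unit quaternion [w, x, y, z].
In Python, from rig import observe, read_camera, finish_job gives the robot as it stands.
- The arm moves only by the tool apply_moves, never from a script. Its argument "plan" is one flat list of numbers, 7 for each row, row after row: the shift along the world's x, y, z scaled (see below), then the turn, a rotation vector about the world's x, y, z scaled (see below), then the opening, from 0 (shut) to 1 (fully open). A call has 1 to 12 rows; each row shifts and turns the commanded pose from where the row before left it; what a row does not reach is not made up. The controller multiplies each number of a shift by 0.5 m and each number of a turn by 45 degrees. A row lasts 1/10 s, in which the tool goes at most 50 mm and 8.59 degrees, less where a joint would pass 70% of its speed; a pose out of reach is approached as far as the arm can. A call with a number of a shift or a turn outside -1 to 1 is refused whole. A call with a gripper value outside its range is refused whole. The fingers move at their own pace and stop on an object; the grip force is fixed at half the most. Time passes only in rows, so rows that do not move let the fingers close. It gives the time, the measured TCP pose, the force, the opening and the grip force at its end, in the units of the state.
- observe(): the state, without advancing time (a new reading comes with each control period).
- read_camera(name): name is "side" or "top" or "wrist"; returns a dict with "frame" (420x560x3 uint8, red, green, blue), "range_z" (420x560 float32, m along the optical axis (not along the pixel's ray), 0 where there is no reading), "fx", "fy", "cx", "cy" (pixels), "R" (3x3) and "t" (3): a world point X has camera coordinates R X + t; the wrist camera has in their place "tool_from_camera" (4x4, takes a point from camera to tool coordinates, whose origin is the TCP and whose axes are the flange's). Camera axes: x right, y down, z forward; pixel columns grow to the right and rows downward; lengths in m; the calibration is good to about 2 mm. A picture is of the moment at which its call begins: read the wrist's pose just before it.
- finish_job(): hands the job in; it is judged then, once.
The state is a dict: "t": time; "joints": joint angles; "qd": joint speeds; "tau": joint torques, N m; "eef_pos": TCP position; "orientation": TCP orientation; "wrist_force": force on the tool from outside, world axes, zero at the start; "torque": the same for the moment, N m; "finger_gap": finger opening in m; "grip_force": force on a finger pad.
Only numpy, scipy, OpenCV 4.12 (cv2) and the standard library are available. Lean on these libraries where they do the work, as an engineer would, in place of code of your own. Each camera call takes 0.05 s, during which the arm holds its last target. There are 200 camera calls.

## Working session

There is one attempt and no reset: what is moved stays moved. The work goes in short steps, Python scripts to look and compute and a tool call to move; the robot and the scene stay as the last step left them, time stands still between calls to the robot, and variables do not carry over. Pictures are saved under pics/ and viewed, at most 14 in all, crops included, and the job is handed in when it is done.

Besides the shell and the picture viewer there is one more tool, called after "Request:" as a command line: name --argument value ..., lists and objects as JSON in quotes. apply_moves: Moves the arm, as the interface text tells. Its arguments: {"type":"object","properties":{"plan":{"type":"array"}},"required":["plan"]}

```bash
ls; mkdir -p pics
python3 - <<'E'
from rig import observe, read_camera
import cv2,numpy as np
print(observe())
for n in("top","side"):
    c=read_camera(n); cv2.imwrite(f"pics/{n}0.png",c["frame"][:,:,::-1]); np.savez(f"{n}0.npz",**c)
    print(n,c["fx"],c["cx"],c["cy"],c["R"],c["t"])
E
```

```text
pics
{'t': 0.0, 'joints': array([ 1.14597359e+00,  4.23853735e-01,  1.63072669e+00,  2.26749206e-05,
        1.08859682e+00, -1.90127031e-02]), 'qd': array([-0.00075585,  0.00102663,  0.00086027, -0.00081415,  0.00020522,
        0.00121607]), 'tau': array([ 1.14737024e-03, -5.57407987e+01, -2.81725806e+01,  4.60688818e-05,
        7.58794835e-03, -6.95076253e-06]), 'eef_pos': array([0.24644563, 0.57367704, 0.19292328]), 'orientation': array([-1.84178563e-04,  2.01520695e-01,  9.79483936e-01, -7.70653626e-04]), 'wrist_force': array([ 0.50477629, -0.26462111, -0.12568569]), 'torque': array([ 0.04358956, -0.0344921 ,  0.03659456]), 'grip_force': 0.0, 'finger_gap': 0.08547335327647876}
top 535.2468887349538 283.36839147477656 220.13952747717252 [[-3.38335017e-02 -9.99427435e-01  3.11938133e-04]
 [-9.77330328e-01  3.30201781e-02 -2.09129382e-01]
 [ 2.08999341e-01 -7.38044588e-03 -9.77887930e-01]] [-3.77222750e-04  5.16269057e-01  1.21512013e+00]
side 402.08117016869295 284.7688862966839 204.5027967441563 [[ 0.74848938 -0.66298013  0.01486607]
 [-0.36143397 -0.42664081 -0.82906158]
 [ 0.55599383  0.61517069 -0.55895965]] [-0.37200501  0.26627671  0.74105971]
```

View pics/top0.png

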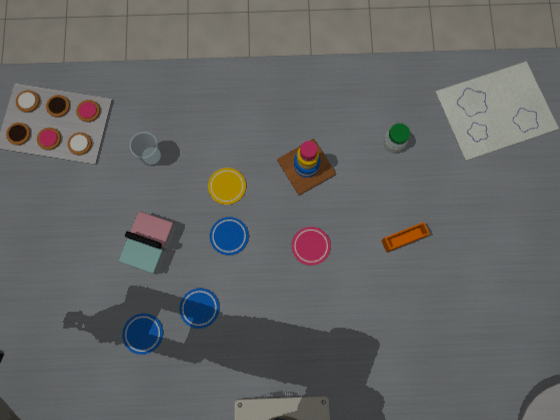

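View pics/side0.png

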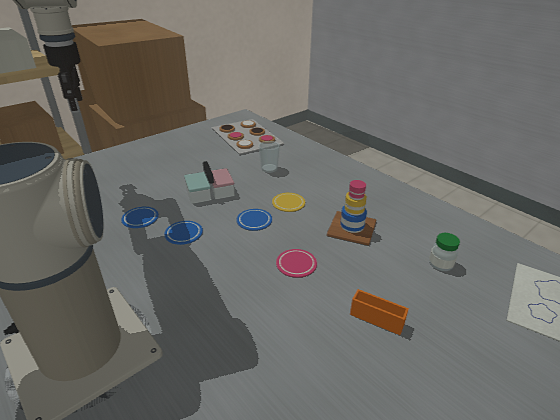

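The top view shows the stack at (307,155) on its board, yellow mat (227,186), pink mat (311,246), and blue mats at (229,236), (200,308) and (143,334). The rightmost blue mat (min y) is the one at (229,236). The caddy is at (406,237), the scraper bar at (143,240), the glass at (148,148) and the jar at (398,138). The side view shows the same layout, with nothing else near.

```bash
cat > h.py <<'E'
import numpy as np,cv2
from rig import observe,read_camera
def ray(c,uv,z):
    uv=np.atleast_2d(uv).astype(float)
    d=np.c_[(uv[:,0]-c["cx"])/c["fx"],(uv[:,1]-c["cy"])/c["fy"],np.ones(len(uv))]@c["R"]
    o=-c["R"].T@c["t"]
    return (o+d*((z-o[2])/d[:,2])[:,None])
def cloud(c):
    v,u=np.mgrid[:420,:560]; Z=c["range_z"]
    P=np.stack([(u-c["cx"])/c["fx"]*Z,(v-c["cy"])/c["fy"]*Z,Z],-1)
    W=(P-c["t"])@c["R"]; W[Z==0]=np.nan; return W
def blobs(c,h0,h1,s=110,v0=40,v1=256,amin=40):
    H=cv2.cvtColor(c["frame"],cv2.COLOR_RGB2HSV)
    m=cv2.inRange(H,(h0,s,v0),(h1,255,v1-1))
    k,_=cv2.findContours(m,cv2.RETR_EXTERNAL,cv2.CHAIN_APPROX_NONE)
    return [q[:,0] for q in k if cv2.contourArea(q)>amin]
def rect(P): return cv2.minAreaRect((P[:,:2]*1000).astype(np.float32))
E
cat > m.py <<'E'
from h import *
for n in("top","side"):
    c=dict(np.load(f"{n}0.npz")); print("==",n); W=cloud(c)
    for nm,a in dict(pink=(165,176),yellow=(20,30),blue=(100,120),green=(55,75),orange=(5,14)).items():
        for q in blobs(c,*a,s=150):
            u=q.mean(0); zz=np.nanmedian([W[v,x,2] for x,v in q])
            r=[]
            for z in {"pink":(.004,.138),"yellow":(.004,.102),"blue":(.004,.06),"green":(.075,),"orange":(.045,.01)}[nm]:
                e=rect(ray(c,q,z)); (cc,rr)=cv2.minEnclosingCircle((ray(c,q,z)[:,:2]*1000).astype(np.float32))
                r.append((z,np.round(cc,1).tolist(),round(rr,1),np.round(e[0],1).tolist(),np.round(e[1],1).tolist(),round(e[2],1)))
            print(nm,u.round(),"zmed",zz.round(3),*r)
    # scraper bar top and stack levels from depth
    for nm,(lo,hi),xy in (("bar",(.075,.095),None),("pinktop",(.13,.146),None)):
        m=(W[...,2]>lo)&(W[...,2]<hi)
        nn,l,st,ce=cv2.connectedComponentsWithStats(m.astype(np.uint8))
        for i in range(1,nn):
            if st[i,4]>25:
                P=W[l==i]; e=rect(P); print(nm,ce[i].round(),st[i,4],np.round(P.mean(0)*1000,1),np.round(e[0],1),np.round(e[1],1),round(e[2],1))
E
python3 m.py
```

```text
== top
pink [311. 246.] zmed 0.003 (0.004, [461.1, -82.7], 47.0, [461.5, -82.4], [90.6, 91.6], 87.9) (0.138, [439.3, -75.0], 42.1, [439.6, -74.8], [81.2, 82.1], 87.9)
pink [308. 151.] zmed 0.136 (0.004, [705.5, -88.1], 25.7, [705.5, -88.2], [38.2, 50.8], 87.7) (0.138, [658.3, -79.9], 23.0, [658.3, -79.9], [34.2, 45.5], 87.7)
pink [ 48. 138.] zmed 0.018 (0.004, [762.9, 575.8], 22.0, [762.8, 576.0], [43.6, 40.5], 88.1) (0.138, [709.8, 515.2], 19.8, [709.7, 515.4], [39.1, 36.3], 88.1)
pink [ 87. 110.] zmed 0.017 (0.004, [835.7, 478.2], 22.0, [835.8, 478.8], [41.9, 41.2], 2.3) (0.138, [775.0, 427.8], 19.7, [775.1, 428.3], [37.6, 37.0], 2.3)
yellow [227. 186.] zmed 0.004 (0.004, [620.0, 121.0], 47.8, [619.4, 121.1], [92.7, 93.5], 88.9) (0.102, [592.0, 111.2], 44.2, [591.4, 111.3], [85.7, 86.4], 88.9)
yellow [306. 159.] zmed 0.099 (0.004, [690.1, -84.6], 30.6, [684.6, -82.8], [55.0, 48.2], 78.6) (0.102, [656.8, -78.8], 28.2, [651.6, -77.2], [50.8, 44.5], 78.6)
blue [142. 333.] zmed 0.003 (0.004, [265.0, 324.3], 47.6, [264.8, 324.5], [94.5, 90.1], 88.1) (0.06, [264.4, 309.9], 45.5, [264.1, 
[... 3609 characters left out ...]
978.3 2146.6] 32.2
bar [136.  78.] 472 [ 682.9 1235.4   85. ] [ 622.1 1333.5] [301.2 598.9] 34.7
bar [268. 146.] 131 [700.  309.   80.7] [700.5 309.8] [68.4 65.3] 79.3
bar [207. 169.] 86 [468.9 301.2  82.9] [471.7 308. ] [82.6 14.3] 70.7
bar [354. 205.] 139 [643.7 -91.8  85.3] [647.2 -88.9] [24.6 50.9] 34.7
bar [ 75. 342.] 782 [ -9.  -56.5  85. ] [ -4.8 -41.7] [ 59.8 136.7] 86.7
pinktop [376.  31.] 1064 [2200.  1134.3  138. ] [2227.6 1256.2] [1035.5 2191.6] 34.5
pinktop [134.  66.] 378 [ 685.3 1230.2  138. ] [ 630.3 1315.4] [284.3 564.7] 37.1
pinktop [357. 185.] 146 [655.6 -83.4 136. ] [658.3 -81.7] [39.2 38.8] 60.4
pinktop [ 66. 320.] 706 [ -8.7 -56.8 138. ] [ -6.8 -42.2] [ 58.3 136.3] 83.7
```

Request:
apply_moves --plan '[0.0345, -0.0545, 0.007, 0, 0, 0, 1, 0.0345, -0.0545, 0.007, 0, 0, 0, 1, 0.0345, -0.0545, 0.007, 0, 0, 0, 1, 0.0345, -0.0545, 0.007, 0, 0, 0, 1, 0.0345, -0.0545, 0.007, 0, 0, 0, 1, 0.0345, -0.0545, 0.007, 0, 0, 0, 1, 0.0345, -0.0545, 0.007, 0, 0, 0, 1, 0.0345, -0.0545, 0.007, 0, 0, 0, 1, 0.0345, -0.0545, 0.007, 0, 0, 0, 1, 0.0345, -0.0545, 0.007, 0, 0, 0, 1, 0.0345, -0.0545, 0.007, 0, 0, 0, 1, 0.0345, -0.0545, 0.007, 0, 0, 0, 1]'

```text
t: 1.3
eef_pos: [0.454, 0.2459, 0.2356]
orientation: [-0.0, 0.201, 0.979, -0.0]
wrist_force: [0.1, -0.0, -0.4]
finger_gap: 0.0853
grip_force: 0.0
```

Request:
apply_moves --plan '[0.0345, -0.0545, 0, 0, 0, 0, 1, 0.0345, -0.0545, 0, 0, 0, 0, 1, 0.0345, -0.0545, 0, 0, 0, 0, 1, 0.0345, -0.0545, 0, 0, 0, 0, 1, 0.0345, -0.0545, 0, 0, 0, 0, 1, 0.0345, -0.0545, 0, 0, 0, 0, 1, 0.0345, -0.0545, 0, 0, 0, 0, 1, 0.0345, -0.0545, 0, 0, 0, 0, 1, 0.0345, -0.0545, 0, 0, 0, 0, 1, 0.0345, -0.0545, 0, 0, 0, 0, 1, 0.0345, -0.0545, 0, 0, 0, 0, 1, 0, 0, 0, 0, 0, 0, 1]'

```text
t: 2.5
eef_pos: [0.6448, -0.0557, 0.2351]
orientation: [0.0, 0.203, 0.979, -0.0]
wrist_force: [1.1, 0.7, -1.0]
finger_gap: 0.0854
grip_force: 0.0
```

```bash
cat >> h.py <<'E'
from scipy.spatial.transform import Rotation as Rn
def wrist():
    s=observe(); c=read_camera("wrist"); w,x,y,z=s["orientation"]
    T=np.eye(4); T[:3,:3]=Rn.from_quat([x,y,z,w]).as_matrix(); T[:3,3]=s["eef_pos"]
    M=T@c["tool_from_camera"]; c["R"]=M[:3,:3].T; c["t"]=-M[:3,:3].T@M[:3,3]; return s,c
def st():
    s=observe(); w,x,y,z=s["orientation"]; R=Rn.from_quat([x,y,z,w]).as_matrix()
    print("t",round(s["t"],2),"tcp",(s["eef_pos"]*1000).round(1),"F",s["wrist_force"].round(1),"gap",round(s["finger_gap"]*1000,1),"grip",round(s["grip_force"],1),
     "closeang",round(np.degrees(np.arctan2(R[1,1],R[0,1])),2),"toolz",R[:,2].round(4),"q",s["joints"].round(2))
E
python3 - <<'E'
from h import *
st(); s,c=wrist(); cv2.imwrite("pics/w1.png",c["frame"][:,:,::-1]); W=cloud(c)
print(c["fx"],c["tool_from_camera"])
m=(abs(W[...,2]-.138)<.008); P=W[m]; print(len(P),rect(P),P.mean(0))
for nm,a,z in(("pink",(165,176),.138),("pink",(165,176),.004),("yellow",(20,30),.004),("yellow",(20,30),.102),("blue",(100,120),.06)):
    for q in blobs(c,*a,s=150): print(nm,z,q.mean(0),rect(ray(c,q,z)))
E
```

```text
t 2.5 tcp [644.8 -55.7 235.1] F [ 1.1  0.7 -1. ] gap 85.4 grip 0.0 closeang 66.58 toolz [ 3.e-04 -9.e-04 -1.e+00] q [-0.1   0.41  1.54 -0.    1.18 -1.27]
356.4457111398267 [[ 2.73080751e-04 -9.59626437e-01 -2.81277492e-01  7.23528774e-02]
 [ 9.99999305e-01 -6.05152415e-05  1.17731634e-03  2.00379602e-03]
 [-1.14680546e-03 -2.81277618e-01  9.59625753e-01 -1.79891720e-01]
 [ 0.00000000e+00  0.00000000e+00  0.00000000e+00  1.00000000e+00]]
1787 ((662.0987548828125, -77.96737670898438), (39.00619888305664, 39.050540924072266), 13.467133522033691) [ 0.66118157 -0.07740891  0.13752431]
pink 0.138 [250.10071942 224.84172662] ((658.3800048828125, -77.09684753417969), (37.8664665222168, 43.17609405517578), 66.58818817138672)
pink 0.138 [173.69651741  22.95024876] ((505.1786193847656, -65.57880401611328), (48.557838439941406, 36.38866424560547), 66.60238647460938)
pink 0.138 [174.90718563  38.16167665] ((508.718994140625, -66.68156433105469), (62.78976058959961, 43.763126373291016), 66.6023941040039)
pink 0.004 [250.10071942 224.84172662] ((696.6990356445312, -102.3465576171875), (56.190013885
[... 597 characters left out ...]

yellow 0.102 [253.73404255 204.36170213] ((654.713623046875, -72.94587707519531), (51.69199752807617, 38.03993225097656), 54.85285568237305)
yellow 0.102 [407.62450593  83.56126482] ((609.5263061523438, 86.88650512695312), (71.91993713378906, 71.59053802490234), 74.78150939941406)
blue 0.06 [256.36464088 188.54696133] ((650.6593017578125, -70.61183166503906), (61.306854248046875, 38.65726089477539), 56.212493896484375)
blue 0.06 [363.5          1.05172414] ((531.1836547851562, 86.99888610839844), (25.653705596923828, 2.3619532585144043), 66.60242462158203)
blue 0.06 [363.2519084    7.83206107] ((535.5656127929688, 85.1038589477539), (57.49970245361328, 11.91022777557373), 66.60240173339844)
```

Request:
apply_moves --plan '[0.0165, -0.0245, 0, 0, 0, 0, 1, 0.0165, -0.0245, 0, 0, 0, 0, 1, 0, 0, -0.036, 0, 0, 0, 1, 0, 0, -0.036, 0, 0, 0, 1, 0, 0, -0.036, 0, 0, 0, 1, 0, 0, -0.036, 0, 0, 0, 1, 0, 0, -0.036, 0, 0, 0, 1, 0, 0, -0.036, 0, 0, 0, 1, 0, 0, -0.019, 0, 0, 0, 1, 0, 0, -0.019, 0, 0, 0, 1, 0, 0, 0, 0, 0, 0, 1, 0, 0, 0, 0, 0, 0, 0.6]'

```text
t: 3.75
eef_pos: [0.6604, -0.0771, 0.1092]
orientation: [0.0, 0.201, 0.979, 0.0]
wrist_force: [1.4, -0.2, -0.7]
finger_gap: 0.0733
grip_force: 0.0
```

Request:
apply_moves --plan '[0, 0, 0, 0, 0, 0, 0.5, 0, 0, 0, 0, 0, 0, 0.3, 0, 0, 0, 0, 0, 0, 0.3, 0, 0, 0, 0, 0, 0, 0.3, 0, 0, 0, 0, 0, 0, 0.3, 0, 0, 0, 0, 0, 0, 0.3]'

```text
t: 4.35
eef_pos: [0.6599, -0.077, 0.1088]
orientation: [0.0, 0.201, 0.979, -0.0]
wrist_force: [-0.8, -0.2, -0.4]
finger_gap: 0.026
grip_force: 0.0
```

Run:
```python
from h import *
st(); s,c=wrist(); d=read_camera("side"); e=read_camera("top")
a=cv2.resize(d["frame"][130:270,270:470],(400,280),interpolation=3)
b=cv2.resize(e["frame"][90:230,220:420],(400,280),interpolation=3)
w=cv2.resize(c["frame"],(400,300))
cv2.imwrite("pics/a2.png",np.vstack([np.hstack([a,b]),np.hstack([w,w*0])])[:,:,::-1])
```

```text
t 4.35 tcp [659.9 -77.  108.8] F [-0.8 -0.2 -0.4] gap 26.0 grip 0.0 closeang 66.75 toolz [ 0. -0. -1.] q [-0.13  0.58  1.59 -0.    0.97 -1.3 ]
```

View pics/a2.png

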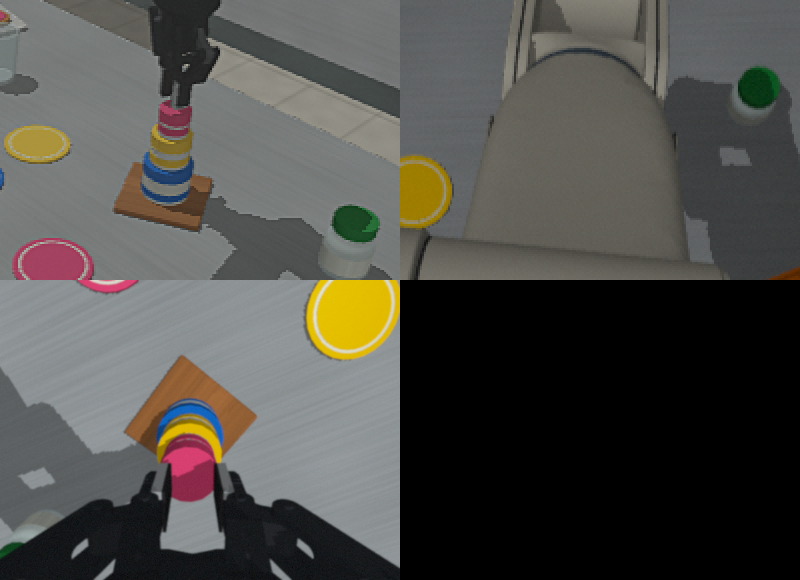

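Side view shows the fingertips sitting at the pink lid's top level and closed to 26 mm without touching; the stack is undisturbed. I'll measure the fingertips with the wrist depth.

Run:
```python
from h import *
s,c=wrist(); W=cloud(c); H=c["frame"].max(2)
print(s["eef_pos"])
w,x,y,z=s["orientation"]; R=Rn.from_quat([x,y,z,w]).as_matrix()
T=(W-s["eef_pos"])@R*1000
for u in (225,228,232,236,300,306,312):
  for v in range(250,300,8): print(u,v,H[v,u],T[v,u].round(0),end=" | ")
  print()
m=(abs(T[...,1])<45)&(abs(T[...,0])<25)&(H<70)
P=T[m]; print(len(P),np.nanmax(P[:,2]),np.nanpercentile(P[:,2],[50,90,99]))
m=(abs(W[...,2]-.138)<.008)&(abs(T[...,0])<60); print(rect(W[m]),W[m].mean(0))
c=read_camera("side"); W=cloud(c); m=(abs(W[...,2]-.136)<.006)&(abs(W[...,0]-.66)<.06)&(abs(W[...,1]+.08)<.06);print(rect(W[m]),m.sum())
```

```text
[ 0.65991124 -0.07702176  0.1086658 ]
225 250 132 [ -6. -23.   7.] | 225 258 95 [ 11. -16. -43.] | 225 266 100 [ 12. -15. -51.] | 225 274 100 [ 12. -14. -59.] | 225 282 100 [ 12. -14. -64.] | 225 290 98 [ 12. -13. -70.] | 225 298 135 [ 11. -12. -75.] | 
228 250 140 [  7. -17. -24.] | 228 258 100 [ 11. -15. -42.] | 228 266 102 [ 12. -14. -51.] | 228 274 97 [ 13. -13. -60.] | 228 282 89 [ 12. -13. -65.] | 228 290 47 [ 12. -12. -70.] | 228 298 43 [ 12. -11. -75.] | 
232 250 208 [  9. -15. -29.] | 232 258 101 [ 12. -13. -44.] | 232 266 80 [ 12. -13. -51.] | 232 274 33 [ 12. -12. -58.] | 232 282 21 [ 12. -11. -65.] | 232 290 16 [ 12. -11. -71.] | 232 298 21 [  9. -11. -71.] | 
236 250 212 [  9. -13. -28.] | 236 258 32 [ 12. -11. -44.] | 236 266 22 [ 12. -11. -51.] | 236 274 17 [ 10. -11. -56.] | 236 282 18 [  8. -11. -57.] | 236 290 19 [  5. -10. -58.] | 236 298 21 [  2. -11. -58.] | 
300 250 154 [  7.  17. -24.] | 300 258 58 [ 11.  15. -42.] | 300 266 38 [  8.  15. -42.] | 300 274 32 [  5.  15. -44.] | 300 282 30 [  2.  15. -45.] | 300 290 19 [ -2.  15. -45.] | 300 298 37 [ -5.  15. -46.] | 
306 250 225 [-6. 23.  7.] | 306 258 98 [ 12.  17. -44.] | 306 266 76 [ 11.  17. -50.] | 306 274 30 [ 12.  16. -59.] | 306 282 25 [ 12.  15. -64.] | 306 290 18 [ 11.  15. -68.] | 306 298 20 [  8.  15. -68.] | 
312 250 152 [-49.  40. 110.] | 312 258 101 [ 12.  20. -43.] | 312 266 101 [ 11.  19. -50.] | 312 274 100 [ 12.  18. -59.] | 312 282 104 [ 12.  17. -65.] | 312 290 81 [ 12.  17. -70.] | 312 298 62 [ 11.  16. -75.] | 
35341 -37.42951504292058 [-104.76925256  -82.56462728  -49.79943629]
((662.1940307617188, -76.12029266357422), (34.904544830322266, 39.62717819213867), 85.14378356933594) [ 0.66055467 -0.07596826  0.13742425]
((656.7180786132812, -82.85828399658203), (37.54258346557617, 38.88413619995117), 25.59722328186035) 108
```

Run:
```python
from h import *
s=observe(); w,x,y,z=s["orientation"]; R=Rn.from_quat([x,y,z,w]).as_matrix()
for n in ("side","wrist"):
    if n=="side": c=read_camera(n)
    else: s,c=wrist()
    W=cloud(c); T=(W-s["eef_pos"])@R*1000
    H=cv2.cvtColor(c["frame"],cv2.COLOR_RGB2HSV)
    m=(H[...,1]<90)&(abs(T[...,0])<40)&(abs(T[...,1])<60)&(T[...,2]<0)&(T[...,2]>-75)
    for lo in range(-75,0,5):
        k=m&(T[...,2]>=lo)&(T[...,2]<lo+5); P=T[k]
        if len(P): print(n,lo,len(P),P.min(0).round(0),P.max(0).round(0))
```

```text
side -75 31 [ -3. -28. -75.] [ 15.  22. -70.]
side -70 29 [ -6. -28. -70.] [ 14.  20. -65.]
side -65 34 [ -5. -28. -65.] [ 13.  19. -60.]
side -60 27 [ -3. -28. -60.] [ 15.  17. -55.]
side -55 31 [ -5. -29. -55.] [ 15.  16. -50.]
side -50 28 [ -4. -28. -50.] [ 14.  16. -45.]
side -45 23 [ -2. -24. -45.] [ 14.  19. -40.]
side -40 10 [ -7. -23. -39.] [  9.  13. -38.]
side -30 4 [-20.  -8. -29.] [ 19.   1. -25.]
side -25 2 [-16. -17. -21.] [ 18.   2. -21.]
side -20 2 [ 19.  -1. -20.] [ 19.  -0. -17.]
side -15 17 [-13. -24. -15.] [ 19.  -2. -10.]
side -10 13 [-16. -22. -10.] [17.  4. -5.]
wrist -75 783 [-11. -17. -75.] [ 13.  22. -70.]
wrist -70 539 [-10. -24. -70.] [ 13.  29. -65.]
wrist -65 539 [-10. -24. -65.] [ 13.  29. -60.]
wrist -60 501 [-10. -24. -60.] [ 13.  29. -55.]
wrist -55 454 [-10. -24. -55.] [ 13.  29. -50.]
wrist -50 354 [-10. -24. -50.] [ 13.  29. -45.]
wrist -45 137 [-10. -22. -45.] [ 12.  27. -40.]
wrist -35 1 [-16.  13. -30.] [-16.  13. -30.]
wrist -30 32 [-22. -10. -30.] [-14.  15. -28.]
wrist -15 4 [ 16.  -1. -11.] [ 16.   1. -11.]
wrist -10 1 [ 16.  -0. -10.] [ 16.  -0. -10.]
```

Both cameras agree: the true fingertips are about 40 mm behind the reported TCP. I'll work from that measured offset: open, descend 43 mm further, shift -2.5 mm in y, and close.

Request:
apply_moves --plan '[0, 0, 0.01, 0, 0, 0, 1, 0, -0.005, 0, 0, 0, 0, 1, 0, 0, 0, 0, 0, 0, 1, 0, 0, 0, 0, 0, 0, 1, 0, 0, 0, 0, 0, 0, 1, 0, 0, -0.024, 0, 0, 0, 1, 0, 0, -0.024, 0, 0, 0, 1, 0, 0, -0.024, 0, 0, 0, 1, 0, 0, -0.024, 0, 0, 0, 1, 0, 0, 0, 0, 0, 0, 1, 0, 0, 0, 0, 0, 0, 0.7, 0, 0, 0, 0, 0, 0, 0.6]'

```text
t: 5.9
eef_pos: [0.6604, -0.0796, 0.0661]
orientation: [0.0, 0.202, 0.979, 0.0]
wrist_force: [0.7, -0.4, -0.4]
finger_gap: 0.0588
grip_force: 0.0
```

Request:
apply_moves --plan '[0, 0, 0, 0, 0, 0, 0.5, 0, 0, 0, 0, 0, 0, 0.4, 0, 0, 0, 0, 0, 0, 0.3, 0, 0, 0, 0, 0, 0, 0.3, 0, 0, 0, 0, 0, 0, 0.3]'

```text
t: 6.4
eef_pos: [0.6607, -0.0797, 0.0666]
orientation: [0.001, 0.202, 0.979, 0.0]
wrist_force: [0.1, -0.7, 6.7]
finger_gap: 0.0388
grip_force: 60.2
```

```bash
cat >> h.py <<'E'
def tips(n):
    s=observe(); w,x,y,z=s["orientation"]; R=Rn.from_quat([x,y,z,w]).as_matrix()
    if n=="side": c=read_camera(n)
    else: s,c=wrist()
    W=cloud(c); T=(W-s["eef_pos"])@R*1000; H=cv2.cvtColor(c["frame"],cv2.COLOR_RGB2HSV)
    m=(H[...,2]<110)&(H[...,1]<90)&(abs(T[...,0])<40)&(abs(T[...,1])<60)&(T[...,2]<0)&(T[...,2]>-75)
    for lo in range(-65,-20,5):
        P=T[m&(T[...,2]>=lo)&(T[...,2]<lo+5)]
        if len(P)>3: print(n,lo,len(P),P.min(0).round(0),P.max(0).round(0))
    return c
E
python3 - <<'E'
from h import *
st(); a=tips("side"); b=tips("wrist")
a=cv2.resize(a["frame"][130:270,270:470],(400,280),interpolation=3)
b=cv2.resize(b["frame"],(400,280))
cv2.imwrite("pics/a3.png",np.hstack([a,b])[:,:,::-1])
E
```

```text
t 6.4 tcp [660.7 -79.7  66.6] F [ 0.1 -0.7  6.7] gap 38.8 grip 60.2 closeang 66.75 toolz [ 1.6e-03 -3.0e-04 -1.0e+00] q [-0.14  0.63  1.61 -0.    0.9  -1.3 ]
side -65 19 [ -3. -34. -65.] [ 17.  18. -60.]
side -60 16 [ -3. -36. -60.] [ 14.  24. -55.]
side -55 21 [ -2. -35. -55.] [ 19.  22. -50.]
side -50 16 [ -4. -34. -50.] [ 15.  17. -46.]
side -45 9 [  0. -29. -43.] [ 13.  20. -41.]
wrist -65 443 [  5. -31. -65.] [ 13.  35. -60.]
wrist -60 438 [  5. -31. -60.] [ 13.  35. -55.]
wrist -55 381 [  4. -31. -55.] [ 13.  35. -50.]
wrist -50 306 [  4. -30. -50.] [ 13.  34. -45.]
wrist -45 63 [  4. -24. -45.] [ 12.  27. -42.]
```

View pics/a3.png

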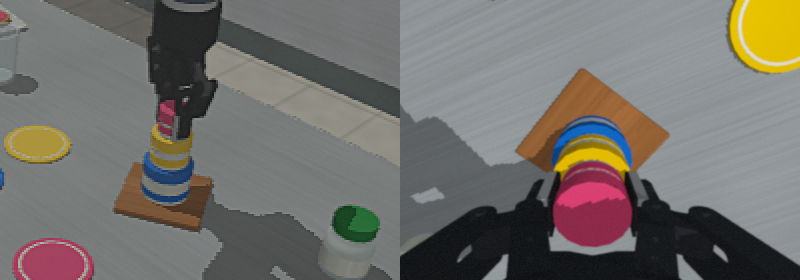

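Pink is gripped (60 N) and the stack is still square. Lifting 80 mm, then moving to the pink mat.

Request:
apply_moves --plan '[0, 0, 0.02, 0, 0, 0, 0.3, 0, 0, 0.04, 0, 0, 0, 0.3, 0, 0, 0.04, 0, 0, 0, 0.3, 0, 0, 0.04, 0, 0, 0, 0.3, 0, 0, 0.02, 0, 0, 0, 0.3, 0, 0, 0, 0, 0, 0, 0.3]'

```text
t: 7.1
eef_pos: [0.6608, -0.0796, 0.1474]
orientation: [0.001, 0.201, 0.979, 0.0]
wrist_force: [0.8, 1.2, -0.5]
finger_gap: 0.0385
grip_force: 60.2
```

Request:
apply_moves --plan '[-0.02, 0, 0, 0, 0, 0, 0.3, -0.04, -0.001, 0, 0, 0, 0, 0.3, -0.04, -0.001, 0, 0, 0, 0, 0.3, -0.04, -0.001, 0, 0, 0, 0, 0.3, -0.04, -0.001, 0, 0, 0, 0, 0.3, -0.04, -0.001, 0, 0, 0, 0, 0.3, -0.04, -0.001, 0, 0, 0, 0, 0.3, -0.04, -0.001, 0, 0, 0, 0, 0.3, -0.04, -0.001, 0, 0, 0, 0, 0.3, -0.04, -0.001, 0, 0, 0, 0, 0.3, -0.02, 0, 0, 0, 0, 0, 0.3, 0, 0, 0, 0, 0, 0, 0.3]'

```text
t: 8.3
eef_pos: [0.4578, -0.0838, 0.145]
orientation: [-0.001, 0.202, 0.979, 0.0]
wrist_force: [0.0, 0.3, 0.4]
finger_gap: 0.0383
grip_force: 60.2
```

```bash
cat >> h.py <<'E'
def mats(c):
    for nm,a in dict(pink=(165,176),yellow=(20,30),blue=(100,120)).items():
        for q in blobs(c,*a,s=150,amin=700):
            cc,rr=cv2.minEnclosingCircle((ray(c,q,.004)[:,:2]*1000).astype(np.float32)); print(nm,q.mean(0).round(),np.round(cc,1),round(rr,1))
E
python3 - <<'E'
from h import *
st(); s,c=wrist(); mats(c); cv2.imwrite("pics/w4.png",c["frame"][:,:,::-1])
E
```

```text
t 8.3 tcp [457.8 -83.8 145. ] F [0.  0.3 0.4] gap 38.3 grip 60.2 closeang 66.72 toolz [-2.3e-03  5.0e-04 -1.0e+00] q [-0.21  0.26  2.01 -0.    0.87 -1.37]
pink [269. 308.] [ 574.9 -132.2] 72.9
pink [270. 188.] [460.1 -81.4] 47.0
yellow [527. 254.] [619.6 123. ] 37.3
yellow [514. 255.] [618.6 121.2] 48.2
blue [492. 132.] [491.2 118.3] 47.8
```

View pics/w4.png

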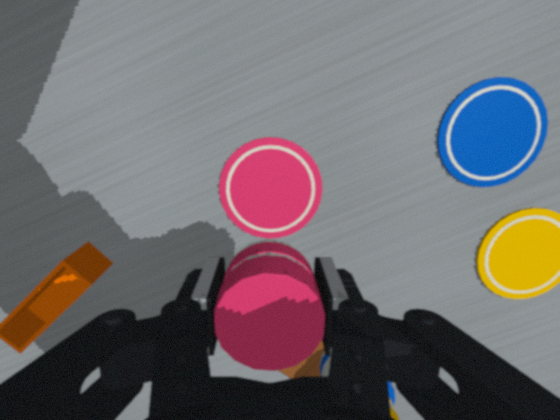

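Pink tub is held above its mat (mat centre pixel (270,188)); it's upright and on target within 1 mm. Lowering.

Request:
apply_moves --plan '[0.002, 0, -0.03, 0, 0, 0, 0.3, 0, 0, -0.045, 0, 0, 0, 0.3, 0, 0, -0.045, 0, 0, 0, 0.3, 0, 0, -0.045, 0, 0, 0, 0.3, 0, 0, -0.045, 0, 0, 0, 0.3, 0, 0, -0.045, 0, 0, 0, 0.3, 0, 0, -0.045, 0, 0, 0, 0.3, 0, 0, -0.03, 0, 0, 0, 0.3, 0, 0, -0.008, 0, 0, 0, 0.3, 0, 0, -0.006, 0, 0, 0, 0.3, 0, 0, 0, 0, 0, 0, 0.3]'

```text
t: 9.45
eef_pos: [0.4616, -0.0841, -0.0262]
orientation: [0.0, 0.201, 0.979, 0.0]
wrist_force: [0.2, -0.1, -0.3]
finger_gap: 0.0386
grip_force: 60.3
```

Request:
apply_moves --plan '[-0.005, 0, -0.004, 0, 0, 0, 0.3, 0, 0, -0.004, 0, 0, 0, 0.3, 0, 0, -0.002, 0, 0, 0, 0.3, 0, 0, 0, 0, 0, 0, 0.3]'

```text
t: 9.85
eef_pos: [0.4586, -0.084, -0.0311]
orientation: [0.0, 0.202, 0.979, -0.0]
wrist_force: [0.0, -0.4, -0.9]
finger_gap: 0.0386
grip_force: 60.3
```

Request:
apply_moves --plan '[0, 0, -0.002, 0, 0, 0, 0.3, 0, 0, 0, 0, 0, 0, 0.3]'

```text
t: 10.05
eef_pos: [0.4586, -0.0841, -0.0315]
orientation: [0.0, 0.202, 0.979, -0.0]
wrist_force: [-3.4, -1.0, 10.5]
finger_gap: 0.0384
grip_force: 61.4
```

Contact (10 N). Open slowly, then retreat upward.

Request:
apply_moves --plan '[0, 0, 0.001, 0, 0, 0, 0.5, 0, 0, 0, 0, 0, 0, 0.6, 0, 0, 0, 0, 0, 0, 0.8, 0, 0, 0, 0, 0, 0, 1, 0, 0, 0, 0, 0, 0, 1, 0, 0, 0.03, 0, 0, 0, 1, 0, 0, 0.06, 0, 0, 0, 1, 0, 0, 0.08, 0, 0, 0, 1, 0, 0, 0.08, 0, 0, 0, 1, 0, 0, 0.08, 0, 0, 0, 1, 0, 0, 0.05, 0, 0, 0, 1, 0, 0, 0, 0, 0, 0, 1]'

```text
t: 11.25
eef_pos: [0.4609, -0.0845, 0.1617]
orientation: [0.004, 0.201, 0.979, -0.0]
wrist_force: [0.1, 0.0, -0.7]
finger_gap: 0.0853
grip_force: 0.0
```

Request:
apply_moves --plan '[0.02, 0, 0, 0, 0, 0, 1, 0.054, 0.001, 0, 0, 0, 0, 1, 0.054, 0.001, 0, 0, 0, 0, 1, 0.054, 0.001, 0, 0, 0, 0, 1, 0.054, 0.001, 0, 0, 0, 0, 1, 0.054, 0.001, 0, 0, 0, 0, 1, 0.054, 0.001, 0, 0, 0, 0, 1, 0.04, 0.002, 0, 0, 0, 0, 1, 0.02, 0, 0, 0, 0, 0, 1, 0, 0, 0, 0, 0, 0, 1]'

```text
t: 12.25
eef_pos: [0.6606, -0.0798, 0.156]
orientation: [-0.001, 0.201, 0.98, -0.0]
wrist_force: [0.6, -0.4, -0.1]
finger_gap: 0.0854
grip_force: 0.0
```

Run:
```python
from h import *
st(); s,c=wrist(); mats(c)
W=cloud(c); 
for z in(.102,.04):
    m=(abs(W[...,2]-z)<.004)&(abs(W[...,1]+.08)<.08); n,l,q,_=cv2.connectedComponentsWithStats(m.astype(np.uint8))
    for i in range(1,n):
        if q[i,4]>300: print(z,rect(W[l==i]))
```

```text
t 12.25 tcp [660.6 -79.8 156. ] F [ 0.6 -0.4 -0.1] gap 85.4 grip 0.0 closeang 66.77 toolz [-2.4e-03  3.0e-04 -1.0e+00] q [-0.14  0.52  1.56 -0.    1.06 -1.3 ]
yellow [269. 212.] [686.7 -88.6] 39.8
yellow [464.  49.] [619.3 122.7] 37.5
yellow [463.  56.] [619.2 121.7] 47.9
blue [269. 180.] [672.4 -82.8] 37.5
0.102 ((661.9750366210938, -78.21189880371094), (51.36397171020508, 51.167640686035156), 13.252585411071777)
```

Request:
apply_moves --plan '[0, 0, -0.03, 0, 0, 0, 1, 0, 0, -0.045, 0, 0, 0, 1, 0, 0, -0.045, 0, 0, 0, 1, 0, 0, -0.045, 0, 0, 0, 1, 0, 0, -0.045, 0, 0, 0, 1, 0, 0, -0.03, 0, 0, 0, 1, 0, 0, -0.016, 0, 0, 0, 1, 0, 0, 0, 0, 0, 0, 1, 0, 0, 0, 0, 0, 0, 0.7, 0, 0, 0, 0, 0, 0, 0.5, 0, 0, 0, 0, 0, 0, 0.4, 0, 0, 0, 0, 0, 0, 0.4]'

```text
t: 13.5
eef_pos: [0.6616, -0.0802, 0.0317]
orientation: [0.001, 0.202, 0.979, 0.0]
wrist_force: [-1.5, -0.4, 5.8]
finger_gap: 0.0502
grip_force: 62.4
```

Request:
apply_moves --plan '[0, 0, 0, 0, 0, 0, 0.4, 0, 0, 0, 0, 0, 0, 0.4]'

```text
t: 13.7
eef_pos: [0.6616, -0.0802, 0.0317]
orientation: [0.001, 0.202, 0.979, 0.0]
wrist_force: [-0.8, -0.1, 7.0]
finger_gap: 0.0507
grip_force: 62.4
```

Request:
apply_moves --plan '[0, 0, 0.02, 0, 0, 0, 0.4, 0, 0, 0.03, 0, 0, 0, 0.4, 0, 0, 0.03, 0, 0, 0, 0.4, 0, 0, 0.01, 0, 0, 0, 0.4, -0.005, 0.02, 0, 0, 0, 0, 0.4, -0.0095, 0.045, 0, 0, 0, 0, 0.4, -0.0095, 0.045, 0, 0, 0, 0, 0.4, -0.0095, 0.045, 0, 0, 0, 0, 0.4, -0.0095, 0.045, 0, 0, 0, 0, 0.4, -0.0095, 0.045, 0, 0, 0, 0, 0.4, -0.0095, 0.045, 0, 0, 0, 0, 0.4, -0.0095, 0.045, 0, 0, 0, 0, 0.4]'

```text
t: 14.9
eef_pos: [0.6235, 0.089, 0.0747]
orientation: [-0.001, 0.201, 0.98, -0.0]
wrist_force: [0.6, -0.2, -1.3]
finger_gap: 0.0502
grip_force: 62.4
```

Request:
apply_moves --plan '[-0.0095, 0.045, 0, 0, 0, 0, 0.4, -0.006, 0.02, 0, 0, 0, 0, 0.4, 0, 0, -0.03, 0, 0, 0, 0.4, 0, 0, -0.04, 0, 0, 0, 0.4, 0, 0, -0.04, 0, 0, 0, 0.4, 0, 0, -0.04, 0, 0, 0, 0.4, 0, 0, -0.02, 0, 0, 0, 0.4, 0, 0, 0, 0, 0, 0, 0.4]'

```text
t: 15.7
eef_pos: [0.6153, 0.119, -0.0121]
orientation: [-0.002, 0.202, 0.979, -0.001]
wrist_force: [-0.5, 0.5, -1.2]
finger_gap: 0.0504
grip_force: 62.4
```

Now 12 mm above; correct x +3 mm, y +1 mm and approach.

Request:
apply_moves --plan '[0.006, 0.002, -0.008, 0, 0, 0, 0.4, 0, 0, -0.008, 0, 0, 0, 0.4, 0, 0, -0.006, 0, 0, 0, 0.4, 0, 0, -0.002, 0, 0, 0, 0.4, 0, 0, 0, 0, 0, 0, 0.4]'

```text
t: 16.2
eef_pos: [0.6199, 0.121, -0.0217]
orientation: [0.0, 0.201, 0.979, 0.0]
wrist_force: [-0.4, -0.2, -0.7]
finger_gap: 0.0502
grip_force: 62.4
```

Request:
apply_moves --plan '[-0.003, -0.001, -0.003, 0, 0, 0, 0.4, 0, 0, -0.002, 0, 0, 0, 0.4, 0, 0, 0, 0, 0, 0, 0.4]'

```text
t: 16.5
eef_pos: [0.6183, 0.1205, -0.0242]
orientation: [-0.0, 0.201, 0.979, -0.0]
wrist_force: [-0.3, -0.7, -0.5]
finger_gap: 0.0508
grip_force: 62.4
```

Request:
apply_moves --plan '[0, 0, -0.002, 0, 0, 0, 0.4, 0, 0, 0, 0, 0, 0, 0.4]'

```text
t: 16.7
eef_pos: [0.6184, 0.1205, -0.0243]
orientation: [-0.0, 0.202, 0.979, -0.0]
wrist_force: [-3.8, -0.2, 10.0]
finger_gap: 0.0502
grip_force: 63.3
```

Request:
apply_moves --plan '[0, 0, 0.001, 0, 0, 0, 0.65, 0, 0, 0, 0, 0, 0, 0.75, 0, 0, 0, 0, 0, 0, 0.9, 0, 0, 0, 0, 0, 0, 1, 0, 0, 0, 0, 0, 0, 1, 0, 0, 0.03, 0, 0, 0, 1, 0, 0, 0.06, 0, 0, 0, 1, 0, 0, 0.08, 0, 0, 0, 1, 0, 0, 0.07, 0, 0, 0, 1, 0, 0, 0.03, 0, 0, 0, 1, 0, 0, 0, 0, 0, 0, 1]'

```text
t: 17.8
eef_pos: [0.6203, 0.1208, 0.1134]
orientation: [0.003, 0.202, 0.979, 0.001]
wrist_force: [-0.4, 0.2, -0.7]
finger_gap: 0.0857
grip_force: 0.0
```

Request:
apply_moves --plan '[0.005, -0.02, 0, 0, 0, 0, 1, 0.0115, -0.056, 0, 0, 0, 0, 1, 0.0115, -0.056, 0, 0, 0, 0, 1, 0.0115, -0.056, 0, 0, 0, 0, 1, 0.0115, -0.056, 0, 0, 0, 0, 1, 0.0115, -0.056, 0, 0, 0, 0, 1, 0.0115, -0.056, 0, 0, 0, 0, 1, 0.0075, -0.03, 0, 0, 0, 0, 1, 0.004, -0.014, 0, 0, 0, 0, 1, 0, 0, 0, 0, 0, 0, 1]'

```text
t: 18.8
eef_pos: [0.6607, -0.08, 0.1091]
orientation: [-0.001, 0.202, 0.979, -0.0]
wrist_force: [-0.5, 0.2, -0.5]
finger_gap: 0.0852
grip_force: 0.0
```

Run:
```python
from h import *
st(); s,c=wrist(); mats(c); cv2.imwrite("pics/w5.png",c["frame"][:,:,::-1])
W=cloud(c); 
for z in(.06,.046):
    m=(abs(W[...,2]-z)<.004); n,l,q,_=cv2.connectedComponentsWithStats(m.astype(np.uint8))
    for i in range(1,n):
        if q[i,4]>300: print(z,rect(W[l==i]))
```

```text
t 18.8 tcp [660.7 -80.  109.1] F [-0.5  0.2 -0.5] gap 85.2 grip 0.0 closeang 66.69 toolz [-1.6e-03  3.0e-04 -1.0e+00] q [-0.14  0.58  1.59  0.    0.98 -1.3 ]
yellow [486.  56.] [620.8 122.2] 49.5
blue [269. 215.] [676.8 -85.1] 40.1
0.06 ((662.1309204101562, -78.14622497558594), (62.918617248535156, 63.263824462890625), 39.265899658203125)
0.046 ((620.9891357421875, 115.53260040283203), (39.51042175292969, 45.838138580322266), 78.92028045654297)
```

View pics/w5.png

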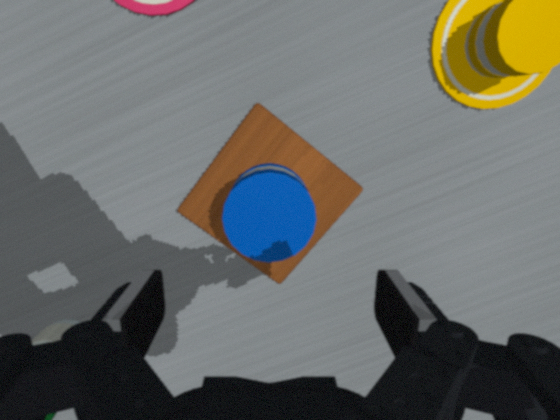

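Blue tub sits centred on the board (269,215); yellow stands on its mat. Grasping blue.

Request:
apply_moves --plan '[0, 0, -0.03, 0, 0, 0, 1, 0, 0, -0.045, 0, 0, 0, 1, 0, 0, -0.045, 0, 0, 0, 1, 0, 0, -0.045, 0, 0, 0, 1, 0, 0, -0.045, 0, 0, 0, 1, 0, 0, -0.03, 0, 0, 0, 1, 0, 0, -0.02, 0, 0, 0, 1, 0, 0, 0, 0, 0, 0, 1, 0, 0, 0, 0, 0, 0, 0.8, 0, 0, 0, 0, 0, 0, 0.6, 0, 0, 0, 0, 0, 0, 0.5, 0, 0, 0, 0, 0, 0, 0.5]'

```text
t: 20.05
eef_pos: [0.6623, -0.0796, -0.0184]
orientation: [0.001, 0.202, 0.979, 0.0]
wrist_force: [0.0, 1.0, 6.6]
finger_gap: 0.0628
grip_force: 65.9
```

Request:
apply_moves --plan '[0, 0, 0, 0, 0, 0, 0.5, 0, 0, 0, 0, 0, 0, 0.5]'

```text
t: 20.25
eef_pos: [0.6623, -0.0796, -0.0184]
orientation: [0.001, 0.202, 0.979, 0.0]
wrist_force: [0.1, 0.5, 6.5]
finger_gap: 0.0626
grip_force: 65.9
```

Request:
apply_moves --plan '[0, 0, 0.02, 0, 0, 0, 0.5, 0, 0, 0.04, 0, 0, 0, 0.5, 0, 0, 0.04, 0, 0, 0, 0.5, 0, 0, 0.01, 0, 0, 0, 0.5, -0.02, 0.02, 0, 0, 0, 0, 0.5, -0.036, 0.042, 0, 0, 0, 0, 0.5, -0.036, 0.042, 0, 0, 0, 0, 0.5, -0.036, 0.042, 0, 0, 0, 0, 0.5, -0.036, 0.042, 0, 0, 0, 0, 0.5, -0.036, 0.042, 0, 0, 0, 0, 0.5, -0.036, 0.042, 0, 0, 0, 0, 0.5, -0.036, 0.042, 0, 0, 0, 0, 0.5]'

```text
t: 21.45
eef_pos: [0.5223, 0.0785, 0.0342]
orientation: [-0.001, 0.201, 0.979, -0.0]
wrist_force: [0.7, 0.0, -3.4]
finger_gap: 0.0627
grip_force: 66.1
```

Request:
apply_moves --plan '[-0.036, 0.042, 0, 0, 0, 0, 0.5, -0.022, 0.025, 0, 0, 0, 0, 0.5, -0.01, 0.01, 0, 0, 0, 0, 0.5, 0, 0, -0.03, 0, 0, 0, 0.5, 0, 0, -0.03, 0, 0, 0, 0.5, 0, 0, -0.03, 0, 0, 0, 0.5, 0, 0, -0.01, 0, 0, 0, 0.5, 0, 0, 0, 0, 0, 0, 0.5]'

```text
t: 22.25
eef_pos: [0.4908, 0.1156, -0.0155]
orientation: [-0.001, 0.202, 0.979, -0.0]
wrist_force: [0.1, 0.6, -1.7]
finger_gap: 0.0626
grip_force: 66.2
```

Request:
apply_moves --plan '[0.001, 0, -0.008, 0, 0, 0, 0.5, 0, 0, -0.006, 0, 0, 0, 0.5, 0, 0, -0.002, 0, 0, 0, 0.5, 0, 0, 0, 0, 0, 0, 0.5]'

```text
t: 22.65
eef_pos: [0.4918, 0.116, -0.0227]
orientation: [0.0, 0.202, 0.979, 0.0]
wrist_force: [-1.0, -0.3, -2.0]
finger_gap: 0.0627
grip_force: 66.2
```

Request:
apply_moves --plan '[0, 0, -0.0035, 0, 0, 0, 0.5, 0, 0, -0.001, 0, 0, 0, 0.5, 0, 0, 0, 0, 0, 0, 0.5]'

```text
t: 22.95
eef_pos: [0.4919, 0.1161, -0.0244]
orientation: [0.0, 0.201, 0.979, 0.0]
wrist_force: [-2.8, 0.1, 5.1]
finger_gap: 0.0627
grip_force: 66.8
```

Request:
apply_moves --plan '[0, 0, 0.001, 0, 0, 0, 0.8, 0, 0, 0, 0, 0, 0, 0.85, 0, 0, 0, 0, 0, 0, 1, 0, 0, 0, 0, 0, 0, 1, 0, 0, 0, 0, 0, 0, 1, 0, 0, 0.03, 0, 0, 0, 1, 0, 0, 0.06, 0, 0, 0, 1, 0, 0, 0.08, 0, 0, 0, 1, 0, 0, 0.08, 0, 0, 0, 1, 0, 0, 0.04, 0, 0, 0, 1, 0, 0, 0, 0, 0, 0, 1]'

```text
t: 24.05
eef_pos: [0.494, 0.1165, 0.1235]
orientation: [0.003, 0.202, 0.979, 0.001]
wrist_force: [0.5, -0.1, -0.1]
finger_gap: 0.0851
grip_force: 0.0
```

Request:
apply_moves --plan '[-0.0033, 0.035, 0, 0, 0, -0.1764, 1, -0.0033, 0.035, 0, 0, 0, -0.1764, 1, -0.0033, 0.035, 0, 0, 0, -0.1764, 1, -0.0033, 0.035, 0, 0, 0, -0.1764, 1, -0.0033, 0.035, 0, 0, 0, -0.1764, 1, -0.0033, 0.035, 0, 0, 0, -0.1764, 1, -0.0033, 0.035, 0, 0, 0, -0.1764, 1, -0.0033, 0.035, 0, 0, 0, -0.1764, 1, -0.0033, 0.035, 0, 0, 0, -0.1764, 1, -0.0033, 0.035, 0, 0, 0, -0.1764, 1, -0.0033, 0.035, 0, 0, 0, -0.1764, 1, 0, 0, 0, 0, 0, 0, 1]'

```text
t: 25.25
eef_pos: [0.4729, 0.3097, 0.1191]
orientation: [-0.0, 0.822, 0.569, -0.001]
wrist_force: [0.5, 1.3, 0.8]
finger_gap: 0.0855
grip_force: 0.0
```

Run:
```python
from h import *
st(); s,c=wrist(); cv2.imwrite("pics/w6.png",c["frame"][:,:,::-1])
e=read_camera("top"); np.savez("top6.npz",**e); f=read_camera("side")
for nm,c in(("wrist",c),("top",e),("side",f)):
    W=cloud(c)
    m=(abs(W[...,2]-.084)<.005)&(abs(W[...,1]-.308)<.06)&(abs(W[...,0]-.474)<.06)&(c["frame"].max(2)<110); P=W[m]
    if len(P)>20: print(nm,rect(P),len(P),P.mean(0))
    # caddy rim
    m=(abs(W[...,2]-.045)<.004)&(abs(W[...,1]+.312)<.08)&(abs(W[...,0]-.474)<.08); P=W[m]
    if len(P)>20: print(nm,"caddy",rect(P),len(P))
    for z,x,y,r in((.04,.459,-.084,.04),(.046,.618,.12,.05),(.054,.491,.116,.05)):
        m=(abs(W[...,2]-z)<.004)&(np.hypot(W[...,0]-x,W[...,1]-y)<r); P=W[m]
        if len(P)>50: print(nm,"tub",z,rect(P),len(P))
cv2.imwrite("pics/t6.png",e["frame"][:,:,::-1])
```

```text
t 25.25 tcp [472.9 309.7 119.1] F [0.5 1.3 0.8] gap 85.5 grip 0.0 closeang -20.6 toolz [-1.2e-03 -4.0e-04 -1.0e+00] q [0.56 0.44 1.82 0.   0.89 0.92]
wrist ((476.4341735839844, 311.43414306640625), (83.59441375732422, 13.73303508758545), 69.17208862304688) 2723 [0.47719268 0.31404824 0.08424159]
wrist tub 0.046 ((622.6250610351562, 139.8091278076172), (18.195903778076172, 45.29207229614258), 85.0705795288086) 613
wrist tub 0.054 ((492.84100341796875, 144.33116149902344), (28.947317123413086, 21.73000144958496), 36.12761306762695) 546
top ((467.05755615234375, 285.24053955078125), (33.6374397277832, 13.411873817443848), 69.86994171142578) 69 [0.46691883 0.28323193 0.08413078]
top caddy ((470.5199279785156, -309.7642517089844), (32.46855545043945, 105.16390991210938), 19.536243438720703) 169
top tub 0.04 ((461.5091552734375, -83.87989807128906), (36.91256332397461, 38.25757598876953), 50.71702575683594) 186
top tub 0.046 ((619.8616943359375, 120.34896087646484), (50.55108642578125, 49.9701042175293), 25.02186393737793) 297
top tub 0.054 ((492.8060607910156, 116.41583251953125), (62.27033615112305, 61.88938903808594), 1.076802372932434) 483
side ((472.0935974121094, 307.001708984375), (86.50286865234375, 14.361778259277344), 68.95838928222656) 79 [0.46967366 0.30283987 0.08350753]
side caddy ((468.1065673828125, -310.62677001953125), (35.8890495300293, 104.51983642578125), 19.715538024902344) 335
side tub 0.04 ((457.8571472167969, -85.66602325439453), (41.47657012939453, 36.78559875488281), 47.76681137084961) 165
side tub 0.046 ((614.9618530273438, 120.27246856689453), (50.480743408203125, 50.67551803588867), 2.3570096492767334) 156
side tub 0.054 ((489.59521484375, 114.06763458251953), (61.908626556396484, 61.336124420166016), 1.411118507385254) 275
```

View pics/w6.png

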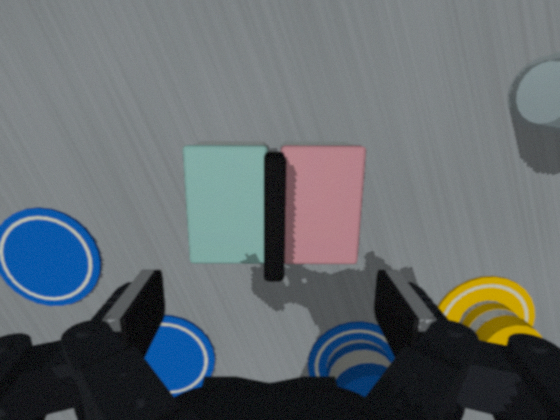

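View pics/t6.png

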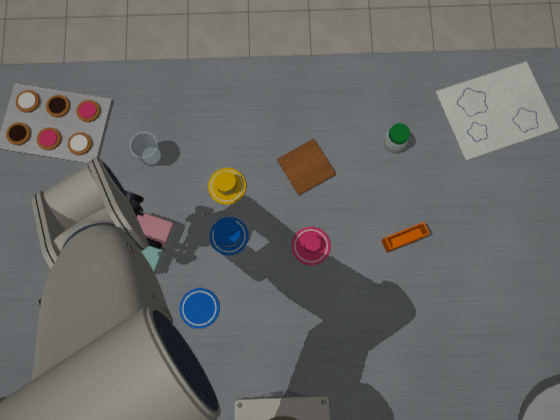

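All three tubs are centred on their mats, matching the initial mat positions within 1.5 mm in the same camera. The wrist view shows the bar at column 275, between the fingers (164–375), and aligned. Descending on the bar.

Request:
apply_moves --plan '[0.002, -0.0005, -0.03, 0, 0, 0, 1, 0, 0, -0.045, 0, 0, 0, 1, 0, 0, -0.045, 0, 0, 0, 1, 0, 0, -0.045, 0, 0, 0, 1, 0, 0, -0.03, 0, 0, 0, 0.7, 0, 0, 0, 0, 0, 0, 0.45, 0, 0, 0, 0, 0, 0, 0.35, 0, 0, 0, 0, 0, 0, 0.3, 0, 0, 0, 0, 0, 0, 0.3, 0, 0, 0, 0, 0, 0, 0.3]'

```text
t: 26.4
eef_pos: [0.4751, 0.3086, 0.0238]
orientation: [0.0, 0.822, 0.57, 0.001]
wrist_force: [0.1, 0.7, 0.8]
finger_gap: 0.0255
grip_force: 0.0
```

Run:
```python
from h import *
st(); tips("wrist"); s,c=wrist(); a=c["frame"][120:420,130:430]
cv2.imwrite("pics/w7.png",cv2.resize(a,(500,500))[:,:,::-1])
```

```text
t 26.4 tcp [475.1 308.6  23.8] F [0.1 0.7 0.8] gap 25.5 grip 0.0 closeang -20.56 toolz [ 1.4e-03  8.0e-04 -1.0e+00] q [ 0.56  0.58  1.85 -0.    0.7   0.91]
wrist -65 4506 [-34. -27. -65.] [ 40.  26. -60.]
wrist -60 1845 [-35. -27. -60.] [ 40.  26. -55.]
wrist -55 471 [ -9. -27. -55.] [ 14.  26. -50.]
wrist -50 380 [ -9. -27. -50.] [ 14.  26. -45.]
wrist -45 213 [ -9. -25. -45.] [ 14.  24. -40.]
wrist -40 41 [ -3. -14. -40.] [  9.  12. -37.]
wrist -30 412 [-40. -55. -28.] [ 39.  60. -25.]
wrist -25 32 [-40. -31. -25.] [  6.  35. -24.]
```

View pics/w7.png

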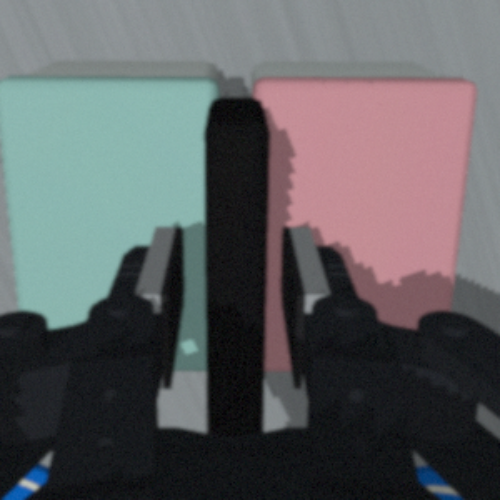

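The bar (x≈237) sits about 1.3 mm right of the finger centre (x≈233) in the crop, and the tips clear the lids. Nudging, lowering 3 mm and closing.

Request:
apply_moves --plan '[0.0024, -0.001, -0.003, 0, 0, 0, 0.3, 0, 0, -0.003, 0, 0, 0, 0.3, 0, 0, 0, 0, 0, 0, 0.2, 0, 0, 0, 0, 0, 0, 0.1, 0, 0, 0, 0, 0, 0, 0, 0, 0, 0, 0, 0, 0, 0, 0, 0, 0, 0, 0, 0, 0]'

```text
t: 27.2
eef_pos: [0.4757, 0.3077, 0.0199]
orientation: [-0.0, 0.822, 0.57, -0.0]
wrist_force: [-0.9, 1.0, -0.6]
finger_gap: 0.0128
grip_force: 58.6
```

Request:
apply_moves --plan '[0, 0, 0.01, 0, 0, 0, 0, 0, 0, 0.02, 0, 0, 0, 0, 0, 0, 0.03, 0, 0, 0, 0, 0, 0, 0.03, 0, 0, 0, 0, 0, 0, 0.03, 0, 0, 0, 0, 0, 0, 0.03, 0, 0, 0, 0, 0, 0, 0.03, 0, 0, 0, 0, 0, 0, 0.03, 0, 0, 0, 0, 0, 0, 0.02, 0, 0, 0, 0, 0, 0, 0, 0, 0, 0, 0]'

```text
t: 28.2
eef_pos: [0.4767, 0.3083, 0.1369]
orientation: [0.0, 0.822, 0.57, 0.002]
wrist_force: [-0.0, -0.3, -1.0]
finger_gap: 0.0131
grip_force: 58.5
```

Run:
```python
from h import *
st(); s,c=wrist(); W=cloud(c); z=s["eef_pos"][2]-.0199+.085
m=(abs(W[...,2]-z)<.005)&(c["frame"].max(2)<110)&(np.hypot(W[...,0]-.476,W[...,1]-.308)<.05); print(rect(W[m]),W[m].mean(0))
```

```text
t 28.2 tcp [476.7 308.3 136.9] F [-0.  -0.3 -1. ] gap 13.1 grip 58.5 closeang -20.57 toolz [ 0.0026  0.0016 -1.    ] q [0.55 0.41 1.8  0.   0.92 0.91]
((477.7236633300781, 315.25543212890625), (75.7457046508789, 38.19807815551758), 50.270572662353516) [0.47975358 0.31900255 0.2013145 ]
```

Request:
apply_moves --plan '[-0.0007, -0.03, 0, 0, 0, 0.0406, 0, -0.0007, -0.056, 0, 0, 0, 0.0406, 0, -0.0007, -0.056, 0, 0, 0, 0.0406, 0, -0.0007, -0.056, 0, 0, 0, 0.0406, 0, -0.0007, -0.056, 0, 0, 0, 0.0406, 0, -0.0007, -0.056, 0, 0, 0, 0.0406, 0, -0.0007, -0.056, 0, 0, 0, 0.0406, 0, -0.0007, -0.056, 0, 0, 0, 0.0406, 0, -0.0007, -0.056, 0, 0, 0, 0.0406, 0, -0.0007, -0.056, 0, 0, 0, 0.0406, 0, -0.0007, -0.056, 0, 0, 0, 0.0406, 0, -0.0007, -0.056, 0, 0, 0, 0.0406, 0]'

```text
t: 29.45
eef_pos: [0.4708, -0.0163, 0.1342]
orientation: [-0.001, 0.698, 0.716, -0.001]
wrist_force: [-0.2, -0.8, -0.7]
finger_gap: 0.0129
grip_force: 58.5
```

Request:
apply_moves --plan '[-0.0007, -0.056, 0, 0, 0, 0.0406, 0, -0.0007, -0.056, 0, 0, 0, 0.0406, 0, -0.0007, -0.056, 0, 0, 0, 0.0406, 0, -0.0007, -0.056, 0, 0, 0, 0.0406, 0, -0.0007, -0.056, 0, 0, 0, 0.0406, 0, -0.0007, -0.056, 0, 0, 0, 0.0406, 0, -0.0007, -0.056, 0, 0, 0, 0.0406, 0, -0.0007, -0.056, 0, 0, 0, 0.0406, 0, -0.0007, -0.056, 0, 0, 0, 0.0406, 0, -0.0007, -0.053, 0, 0, 0, 0.0406, 0, 0, -0.03, 0, 0, 0, 0, 0, 0, 0, 0, 0, 0, 0, 0]'

```text
t: 30.65
eef_pos: [0.4677, -0.3101, 0.1343]
orientation: [-0.0, 0.577, 0.816, -0.0]
wrist_force: [0.6, -0.3, -0.6]
finger_gap: 0.0131
grip_force: 58.5
```

Run:
```python
from h import *
st(); s,c=wrist(); d=read_camera("side"); W=cloud(c)
m=(abs(W[...,2]-.045)<.005)&(abs(W[...,1]+.31)<.09)&(abs(W[...,0]-.47)<.09); print(m.sum(),rect(W[m]))
a=cv2.resize(d["frame"][170:370,280:480],(400,400)); b=cv2.resize(c["frame"],(400,400*3//4))
b=np.vstack([b,np.zeros((100,400,3),np.uint8)])
cv2.imwrite("pics/a8.png",np.hstack([a,b])[:,:,::-1])
```

```text
t 30.65 tcp [ 467.7 -310.1  134.3] F [ 0.6 -0.3 -0.6] gap 13.1 grip 58.5 closeang 19.46 toolz [-5.e-04  2.e-04 -1.e+00] q [-0.61  0.41  1.82 -0.    0.92 -0.95]
953 ((469.3380126953125, -304.470458984375), (32.02980041503906, 95.52635192871094), 19.738283157348633)
```

View pics/a8.png

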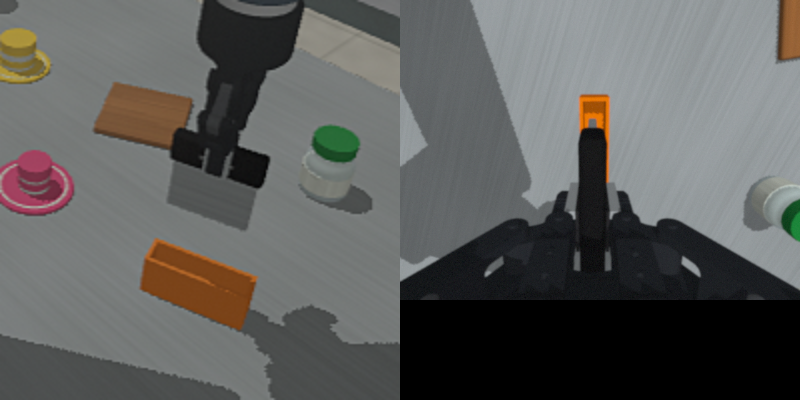

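The scraper is held level above the caddy, aligned to 0.3° with an offset of about 1.4 mm. Correcting and lowering.

Request:
apply_moves --plan '[0.0026, 0.001, -0.02, 0, 0, 0, 0, 0, 0, -0.03, 0, 0, 0, 0, 0, 0, -0.03, 0, 0, 0, 0, 0, 0, -0.03, 0, 0, 0, 0, 0, 0, -0.03, 0, 0, 0, 0, 0, 0, -0.03, 0, 0, 0, 0, 0, 0, -0.02, 0, 0, 0, 0, 0, 0, -0.012, 0, 0, 0, 0, 0, 0, 0, 0, 0, 0, 0]'

```text
t: 31.65
eef_pos: [0.4689, -0.308, 0.0331]
orientation: [-0.001, 0.576, 0.817, -0.0]
wrist_force: [-0.5, 0.2, -0.9]
finger_gap: 0.0132
grip_force: 58.5
```

Request:
apply_moves --plan '[0, -0.003, -0.006, 0, 0, 0, 0, 0, 0, -0.006, 0, 0, 0, 0, 0, 0, -0.004, 0, 0, 0, 0, 0, 0, 0, 0, 0, 0, 0]'

```text
t: 32.05
eef_pos: [0.4693, -0.3098, 0.026]
orientation: [0.0, 0.576, 0.817, 0.0]
wrist_force: [-0.9, -0.4, -0.4]
finger_gap: 0.0129
grip_force: 58.5
```

Request:
apply_moves --plan '[0, 0, -0.003, 0, 0, 0, 0, 0, 0, -0.002, 0, 0, 0, 0, 0, 0, 0, 0, 0, 0, 0]'

```text
t: 32.35
eef_pos: [0.4695, -0.3098, 0.0239]
orientation: [0.0, 0.576, 0.817, 0.0]
wrist_force: [-0.2, 0.6, 3.7]
finger_gap: 0.0131
grip_force: 59.1
```

Request:
apply_moves --plan '[0, 0, 0, 0, 0, 0, 0.25, 0, 0, 0, 0, 0, 0, 0.4, 0, 0, 0, 0, 0, 0, 0.6, 0, 0, 0, 0, 0, 0, 1, 0, 0, 0, 0, 0, 0, 1, 0, 0, 0, 0, 0, 0, 1, 0, 0, 0, 0, 0, 0, 1, 0, 0, 0.03, 0, 0, 0, 1, 0, 0, 0.06, 0, 0, 0, 1, 0, 0, 0.08, 0, 0, 0, 1, 0, 0, 0.08, 0, 0, 0, 1, 0, 0, 0.06, 0, 0, 0, 1]'

```text
t: 33.55
eef_pos: [0.47, -0.3102, 0.1822]
orientation: [0.002, 0.576, 0.817, -0.0]
wrist_force: [1.0, -1.2, -0.6]
finger_gap: 0.0855
grip_force: 0.0
```

Request:
apply_moves --plan '[0, 0.06, 0.02, 0, 0, 0, 1, 0, 0.08, 0.02, 0, 0, 0, 1, 0, 0.08, 0, 0, 0, 0, 1, -0.04, 0.08, 0, 0, 0, 0, 1, -0.04, 0.08, 0, 0, 0, 0, 1, -0.04, 0.06, 0, 0, 0, 0, 1, 0, 0, 0, 0, 0, 0, 1, 0, 0, 0, 0, 0, 0, 1]'

```text
t: 34.35
eef_pos: [0.4096, -0.0894, 0.1996]
orientation: [0.001, 0.576, 0.818, 0.0]
wrist_force: [0.7, -0.2, 1.3]
finger_gap: 0.0856
grip_force: 0.0
```

Run:
```python
from h import *
st(); e=read_camera("top"); f=read_camera("side")
a=cv2.resize(e["frame"][80:300,100:460],(540,330)); b=cv2.resize(f["frame"][120:350,160:480],(376,270))
im=np.zeros((600,560,3),np.uint8); im[:330,:540]=a; im[330:,:376]=b
cv2.imwrite("pics/a9.png",im[:,:,::-1])
for nm,c in(("top",e),("side",f)):
    W=cloud(c)
    for z,x,y,r in((.04,.459,-.084,.04),(.046,.618,.12,.05),(.054,.491,.116,.05),(.089,.469,-.31,.06)):
        m=(abs(W[...,2]-z)<.005)&(np.hypot(W[...,0]-x,W[...,1]-y)<r); P=W[m]
        if len(P)>20: print(nm,z,np.round(rect(P)[0],1),np.round(rect(P)[1],1),len(P))
```

```text
t 34.35 tcp [409.6 -89.4 199.6] F [ 0.7 -0.2  1.3] gap 85.6 grip 0.0 closeang 19.71 toolz [ 2.1e-03 -6.0e-04 -1.0e+00] q [-0.24  0.1   2.06 -0.    0.98 -0.59]
top 0.046 [620.  120.8] [51.3 49.7] 324
top 0.054 [492.6 116.3] [61.7 62.8] 527
top 0.089 [ 469.3 -306.8] [14.2 83.3] 199
side 0.04 [457.5 -86. ] [39.2 36.9] 174
side 0.046 [615.1 118.7] [51.2 48. ] 160
side 0.054 [488.6 115.5] [63.9 60.6] 284
side 0.089 [ 466.1 -308.8] [16.2 83. ] 275
```

View pics/a9.png

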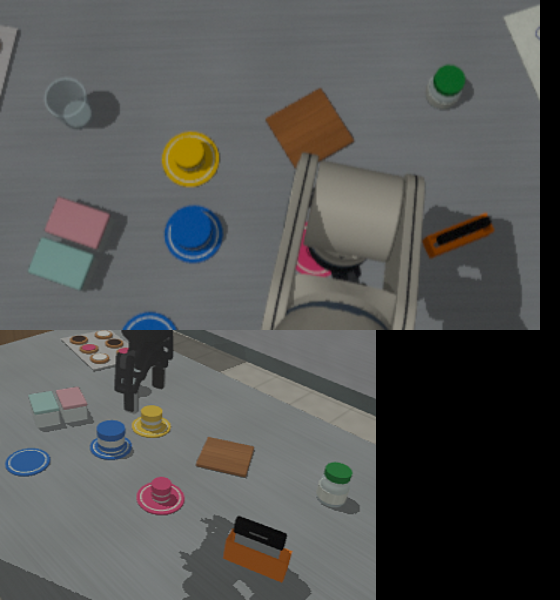

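The final view shows all three tubs upright and centred on their mats, the scraper standing blade down in the caddy, and the jar and glass where they were.

```bash
python3 -c "
from rig import finish_job
print(finish_job())"
```

```text
the job is handed in; nothing more can be done
None
```

The job is handed in at 34 s of the 112 s allowed: each tub stands upright in the middle of its own mat (within about 2 mm by camera), the scraper stands blade down in the caddy, and the arm never went near the jar or the glass.

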